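Vent and open the vacuum dry-storage box

ROBOT

A 6-joint arm with a two-finger parallel gripper is mounted at the origin on the work surface. World frame = base frame: x ahead of the robot, y to its left, z up, the work surface at z = 0. Lengths are in m, angles in degrees, forces in N, time in s.
With the tool pointing down it reaches from about 0.3 to 0.75 m from the base axis. Payload 8.5 kg.
Tool frame: the origin (TCP) lies on the mounting face of the last link; the fingertips stand 173 mm ahead of it and the grasp point (between the pads) lies 155 mm ahead of it (env.tips_ahead is the distance from the TCP to the fingertips, in m); x points along the fingers, z is the direction in which the jaws open and shut, and the axes are right-handed (so a half turn about x gives the same grasp; the last joint's range is limited). The gripper opens to 85 mm and grips with 20 to 120 N. Pads are 22 mm wide; open, the fingers measure 114 mm over their backs; the gripper's body (76 mm by 85 mm) begins 54 mm behind the grasp point. The pads swing forward as they close: fully open they stand 13 mm farther back than shut.
Start: joints at [-88.253, 21.807, 74.336, -0, 83.858, -12.336], TCP at [0.134, -0.533, 0.405] pointing down, gripper open.
Joint ranges: [-178.18, 178.18], [-50.72, 133.34], [12.68, 142.11], [-81.47, 261.47], [9.98, 163.14], [-165.26, 165.26]. Speed limits (degrees/s): [136.94, 136.94, 180, 180, 180, 180].

INTERFACE

Orientations are given as a 3x3 rotation matrix whose columns are the frame's x, y, z axes.
In Python, from rig import env, optics gives the robot as it stands.
- The arm moves only by the shell command python3 -m inch 'ROWS' [FORCE]. ROWS is JSON, a list of rows, each a list of 3 entries, a list of its own where there are three numbers: the closure, from -1 (fully open) to 1 (shut), then the shift along the tool's x, y, z in units of 30 mm (1.0 is 30 mm), then the turn about the tool's x in units of 5 degrees (1.0 is 5 degrees). In form: [[hand, [x, y, z], yaw], ...]. A call has exactly 8 rows; each row shifts and turns the commanded pose from where the row before left it, along the tool's axes as they then stand; what a row does not reach is not made up. A row lasts 1/12 s, in which the tool goes at most 41.7 mm and 7.16 degrees, less where a joint would pass 70% of its speed; a pose out of reach is approached as far as the arm can. A call is refused whole if a number of a shift passes 1 or a number of a turn 1, either way. A call with a gripper value outside its range is refused whole. The fingers move at their own pace and stop on an object; FORCE is the grip in N (left out, the last holds). Time passes only in rows, so rows that do not move let the fingers close, or fill a call up. It gives the time, the measured TCP pose, the force and the opening at its end, in the units of the state.
- env.observe(): the state, without advancing time (a new reading comes with each control period).
- optics.get_image(name): name is "side" or "top" or "wrist"; returns the picture (400x640x3 uint8, red, green, blue); there is no depth.
- optics.camera_params(name): a dict with "fx", "fy", "cx", "cy" (pixels), "k1" (the pictures are not rectified: a ray, as slopes to the right and down, at radius r is drawn at 1 + k1 r^2 times it, then the intrinsics apply), "xyz" and "rotation" of the camera in the world. Camera axes: x right, y down, z forward; pixel columns grow to the right and rows downward; lengths in m; the calibration is good to about 2 mm. A picture is of the moment at which its call begins: read the wrist's pose just before it. camera_params takes no time and is no camera call; for the wrist camera it gives the pose at the moment of the call.
- env.close_job(): hands the job in, once; it reports no verdict.
The state is a dict: "time_s": time; "q": joint angles; "qvel": joint speeds; "joint_efforts": joint torques, N m; "position": TCP position; "tool_rot": TCP orientation; "ft_force": force on the tool from outside, world axes, zero at the start; "wrist_torque": the same for the moment, N m; "grip_width": finger opening in m.
Only numpy, scipy, OpenCV 4.12 (cv2) and the standard library are available. Lean on these libraries where they do the work, as an engineer would, in place of code of your own. Each camera call takes 0.05 s, during which the arm holds its last target.

TASK

The parts store box on the packing bench is under vacuum: turn the vent tap on its lid a quarter turn counter-clockwise, as far as it goes, to let the air in while the lid is still in place. Then lift the lid off by its handle and lay it gently, right way up and flat, on the middle of the cardboard sheet, with the tap left open, without shifting the things around.

Things in the scene. Friction and masses are not known exactly. Their poses are not given: they have to be found in the camera images.
- box_rim (a point): Grey plastic box, 236 x 126 mm outside (long side along this point's x), rim 90 mm above the bench, walls 6 mm, heavy and immovable. This point is the centre of the mouth at rim height, z up.
- lid_handle (a point): Black bar handle in the middle of the lid: 52 mm long (x, the lid's long side), 14 mm wide, 20 mm tall, on two posts. This point is its centre, 34 mm above the lid plate's top. Axes are the lid's: +x to the tap, -x to a round gauge. While the tap is shut the lid is held down as by vacuum (gives 1 mm); once the tap has turned beyond about 1 rad it lifts straight up freely.
- lid_base (a point): Centre of the lower edge of the lid's lip (lowest point of the lid), 58 mm below the handle point; axes as for the handle. Lid: aluminium plate 240 x 130 x 10 mm with a 14 mm deep lip below that drops into the box with about 2 mm play; 0.4 to 0.6 kg, balanced within 3 mm of the handle; gauge 42 mm wide, 22 mm tall, 88 mm from the handle.
- tap_grip (a point): Steel lever bar of the vent tap, 90 mm from the handle towards the lid's +x end: 44 mm long (along its own x), 10 mm thick (its own y), 24 mm tall; it turns about its middle on a short stem of 12 mm diameter. This point is its centre, 26 mm above the lid plate, with free space of 14 mm under the bar down to the plate (a 26 mm wide, 6 mm high boss surrounds the stem). Its axes turn with the bar.
- tap (a joint): Turn of the vent tap in rad: 0 shut (bar along the lid's long side), grows counter-clockwise seen from above, stop at 1.5 (open, bar across the lid). Starts between 0 and 0.25; stiff with about 0.06 N m of friction, no spring, stays where it is left.
- sheet_top (a point): Flat corrugated cardboard sheet fixed on the bench, 300 x 190 mm (long side along its x), 5 mm thick; this point is the centre of its top face.
- spray: Bystander: white spray bottle, 72 mm wide, 202 mm tall; origin at its foot.
- tape: Bystander: roll of brown tape lying flat, 96 mm across, 48 mm tall; origin at its foot.
- carton: Bystander: small closed carton 110 x 140 x 70 mm; origin at its foot.
- cutter: Bystander: box knife lying flat, handle 150 x 22 x 14 mm along its x, thin blade 25 mm beyond its +x end; origin at the handle's underside centre.

How it is judged (in metres and radians):
On the way, in this order (a step that is already met when the one before it is completed fails the run):
1. the tap is turned open (beyond 1.2 rad) while the lid still sits on the box (value of joint tap above 1.2 rad and z of lid_base in the frame of box_rim below -0.008 m and horizontal distance between lid_base and box_rim below 0.008 m), for 0.2 s.
2. the lid is lifted clear of the box (z of lid_base in the frame of box_rim above 0.01 m), for 0.1 s.
At the end, for the whole second after the job is handed in: The lid lies still, flat (within 0.05 rad) and right way up on the cardboard sheet, its centre within 45 mm of the sheet's centre and its lip down on the sheet (within 4 mm), with the tap still open (beyond 1.1 rad) (horizontal distance between lid_base and sheet_top below 0.045 m and z of lid_base in the frame of sheet_top below 0.004 m and angle between lid_base's own z axis and vertical below 0.05 rad and value of joint tap above 1.1 rad and linear speed of lid below 0.02 m/s); the robot touches nothing.
It fails at once if the lid is dropped or slammed onto the sheet (faster than 0.5 m/s within 50 mm above it) (z of lid_base in the frame of sheet_top below 0.05 m and horizontal distance between lid_base and sheet_top below 0.15 m and linear speed of lid above 0.5 m/s).
It fails at once if a bystander is shifted by more than 30 mm (distance of any of spray, tape, carton, cutter from where it was at the start of the episode above 0.03 m).
It also fails if it takes over 58 s, if anything falls off the work surface, if the arm or the gripper's body presses on something with over 40 N, if the wrist force passes 120 N, or if a joint passes its speed limit or range.

## Working session

There is one attempt and no reset: what is moved stays moved. The work goes in short steps, Python scripts to look and compute and a shell command to move; the robot and the scene stay as the last step left them, time stands still between calls to the robot, and variables do not carry over. Pictures are saved under pics/ and viewed, and the job is handed in when it is done.

```bash
ls; mkdir -p pics; python3 - <<'E'
from rig import env, optics
import cv2
s=env.observe(); print(s['time_s'],s['position'],s['tool_rot'],s['grip_width'],s['ft_force'])
for n in ['side','top','wrist']:
    p=optics.camera_params(n); print(n,p)
    im=optics.get_image(n); cv2.imwrite(f'pics/a_{n}.png',im[:,:,::-1])
E
```

```text
pics
0.0 [ 0.13383728 -0.5334224   0.40409194] [[-4.66215682e-05  9.69933514e-01  2.43370041e-01]
 [ 1.51306492e-03  2.43369831e-01 -9.69932387e-01]
 [-9.99998854e-01  3.23014903e-04 -1.47891865e-03]] 0.08541021223851378 [0.49560484 0.09849504 0.18060209]
side {'fx': 507.1442803978436, 'fy': 507.1442803978436, 'cx': 321.27929680618183, 'cy': 188.7003210622629, 'k1': -0.10881494160913427, 'xyz': array([-0.44392907, -0.91525738,  1.100804  ]), 'rotation': array([[ 0.67528484, -0.456792  ,  0.5790781 ],
       [-0.7374056 , -0.40222992,  0.54262701],
       [-0.01494514, -0.79344323, -0.60846075]])}
top {'fx': 388.570529280457, 'fy': 388.570529280457, 'cx': 313.85911272419224, 'cy': 201.95462752720337, 'k1': -0.027308433544815942, 'xyz': array([ 3.59311992e-01, -2.17508711e-04,  1.20591748e+00]), 'rotation': array([[ 0.01186648, -0.98672432,  0.1619701 ],
       [-0.99992796, -0.01141702,  0.00370546],
       [-0.00180705, -0.1620024 , -0.98678871]])}
wrist {'fx': 308.45106265516034, 'fy': 308.45106265516034, 'cx': 320.1130417148604, 'cy': 194.7207898615773, 'k1': 0.004367155895987087, 'xyz': array([ 0.20153971, -0.5163084 ,  0.37382476]), 'rotation': array([[ 2.43286022e-01, -9.33616394e-01, -2.63006350e-01],
       [-9.69954319e-01, -2.34375005e-01, -6.52454995e-02],
       [-7.27846588e-04,  2.70977463e-01, -9.62585417e-01]])}
```

View pics/a_top.png

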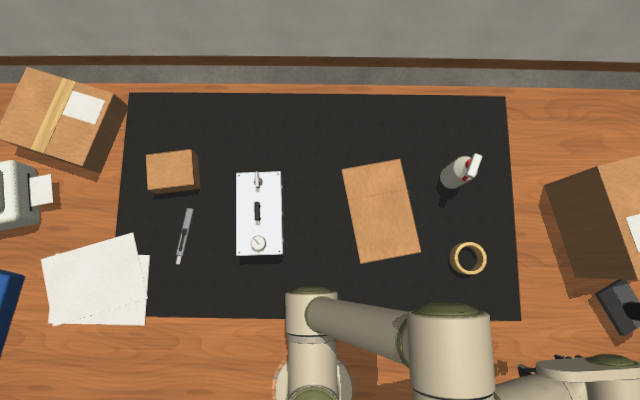

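View pics/a_side.png

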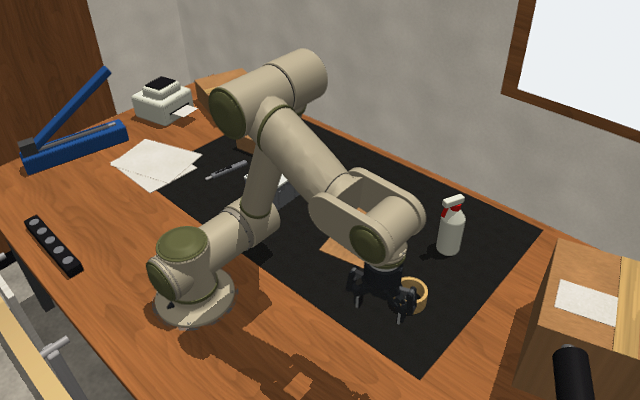

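View pics/a_wrist.png

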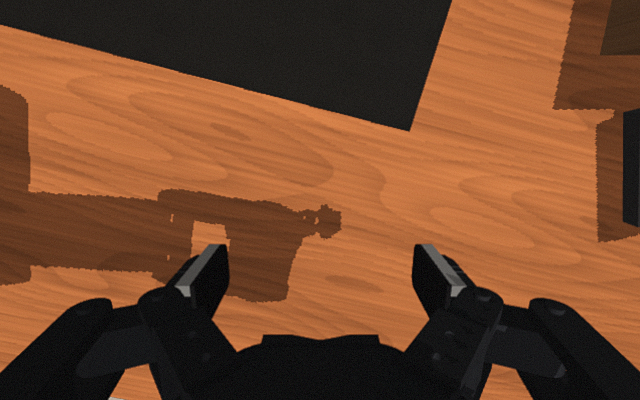

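The top picture shows the lid with its centre near (258,213): tap at (257,182), handle at (257,212), gauge at (258,243). The sheet is near (381,211), spray (457,175), tape (468,258), carton (172,170), cutter (184,236). The side view is mostly blocked by the arm, and the wrist sees only bench.

```bash
cat > h.py <<'E'
import numpy as np, cv2
from rig import env, optics
def ray(p,u,v):
    x=(u-p['cx'])/p['fx'];y=(v-p['cy'])/p['fy']
    r=np.hypot(x,y); t=r
    for _ in range(20): t=r/(1+p['k1']*t*t)
    s=t/r if r else 1
    return np.array(p['rotation'])@np.array([x*s,y*s,1])
def plane(p,u,v,z):
    d=ray(p,u,v); return p['xyz']+d*(z-p['xyz'][2])/d[2]
E
python3 - <<'E'
from h import *
im=cv2.imread('pics/a_top.png'); p=optics.camera_params('top')
hsv=cv2.cvtColor(im,cv2.COLOR_BGR2HSV)
def rect(mask,roi,z,name):
    m=np.zeros_like(mask); x0,y0,x1,y1=roi; m[y0:y1,x0:x1]=mask[y0:y1,x0:x1]
    c=max(cv2.findContours(m,0,1)[0],key=cv2.contourArea)
    pts=np.array([plane(p,u,v,z)[:2] for u,v in c[:,0]],np.float32)*1000
    r=cv2.minAreaRect(pts); print(name,r)
    print(np.round([plane(p,u,v,z)[:2] for u,v in cv2.boxPoints(cv2.minAreaRect(c))],3).tolist())
rect(((hsv[...,2]>150)&(hsv[...,1]<60)).astype(np.uint8),(220,150,300,270),.1,'lid')
rect(((hsv[...,1]>80)&(hsv[...,2]>90)).astype(np.uint8),(330,140,430,280),.005,'sheet')
for n,u,v,z in [('spray',457,180,.05),('tape',468,258,.048),('carton',172,170,.07),('cutter',184,236,.01)]: print(n,plane(p,u,v,z)[:2])
print('tap',plane(p,257,181,.126),'handle',plane(p,257,212,.134),'gauge',plane(p,258,243,.122))
c=cv2.resize(im[160:270,220:300],None,fx=6,fy=5.4,interpolation=cv2.INTER_CUBIC); cv2.imwrite('pics/b.png',c)
E
```

```text
lid ((508.8383483886719, 162.04403686523438), (241.33961486816406, 130.9432830810547), 2.5238611698150635)
[[0.63, 0.233], [0.631, 0.098], [0.388, 0.092], [0.386, 0.222]]
sheet ((534.8895263671875, -203.6135711669922), (303.9921569824219, 193.18125915527344), 11.091090202331543)
[[0.665, -0.08], [0.707, -0.275], [0.405, -0.327], [0.366, -0.138]]
spray [ 0.62200786 -0.43198648]
tape [ 0.38643102 -0.45441673]
carton [0.63849383 0.4331449 ]
cutter [0.44448849 0.40380136]
tap [0.59509078 0.1662653  0.126     ] handle [0.5050615  0.16187896 0.134     ] gauge [0.41972819 0.15785614 0.122     ]
```

View pics/b.png

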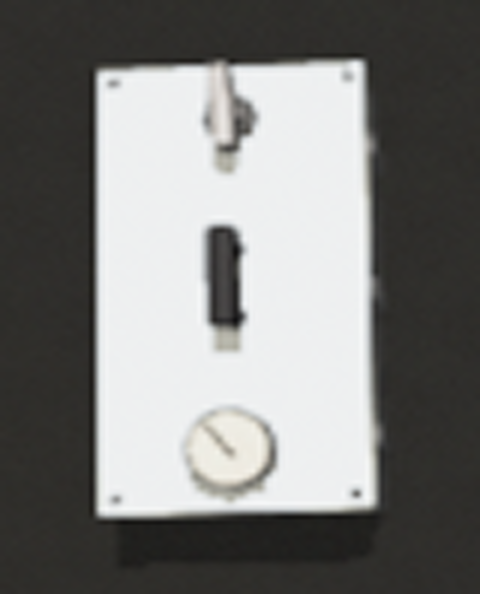

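Tap near (0.598, 0.166), lid yaw about 2.5°, bar slightly counter-clockwise of the lid axis. I'll traverse at the current height to a wrist viewing pose.

```bash
python3 -m inch '[[-1,[0,0.76,-0.79],0],[-1,[0,0.76,-0.79],0],[-1,[0,0.76,-0.79],0],[-1,[0,0.76,-0.79],0],[-1,[0,0.76,-0.79],0],[-1,[0,0.76,-0.79],0],[-1,[0,0.76,-0.79],0],[-1,[0,0.76,-0.79],0]]' 60
python3 -m inch '[[-1,[0,0.76,-0.79],0],[-1,[0,0.76,-0.79],0],[-1,[0,0.76,-0.79],0],[-1,[0,0.76,-0.79],0],[-1,[0,0.76,-0.79],0],[-1,[0,0.76,-0.79],0],[-1,[0,0.76,-0.79],0],[-1,[0,0.76,-0.79],0]]'
```

```text
time_s: 0.82
position: [0.265, -0.3036, 0.4046]
tool_rot: [[-0.0, 0.97, 0.243], [0.0, 0.243, -0.97], [-1.0, 0.0, -0.0]]
ft_force: [0.5, -0.5, 1.1]
grip_width: 0.0856
time_s: 1.48
position: [0.3958, -0.0752, 0.4047]
tool_rot: [[0.0, 0.97, 0.243], [-0.0, 0.243, -0.97], [-1.0, 0.0, 0.0]]
ft_force: [0.4, -0.8, 0.1]
grip_width: 0.0849
```

```bash
python3 -m inch '[[-1,[0,0.76,-0.79],0.3],[-1,[0,0.76,-0.79],0.3],[-1,[0,0.76,-0.79],0.3],[-1,[0,0.76,-0.79],0.3],[-1,[0,0.76,-0.79],0.3],[-1,[0,0.76,-0.79],0.3],[-1,[0,0.76,-0.79],0],[-1,[0,0.3,-0.4],0]]'
python3 -m inch '[[-1,[0,0,0],0],[-1,[0,0,0],0],[-1,[0,0,0],0],[-1,[0,0,0],0],[-1,[0,0,0],0],[-1,[0,0,0],0],[-1,[0,0,0],0],[-1,[0,0,0],0]]'
python3 - <<'E'
from h import *
import pickle
s=env.observe();print(s['q'],s['position']);p=optics.camera_params('wrist');im=optics.get_image('wrist')[:,:,::-1]
cv2.imwrite('pics/c.png',im);pickle.dump(p,open('c.pkl','wb'))
E
```

```text
time_s: 2.15
position: [0.5344, 0.1283, 0.4041]
tool_rot: [[-0.0, 0.996, 0.09], [0.001, 0.09, -0.996], [-1.0, -0.0, -0.001]]
ft_force: [-0.4, -0.1, -0.7]
grip_width: 0.0855
time_s: 2.82
position: [0.5328, 0.1255, 0.4048]
tool_rot: [[0.0, 0.996, 0.088], [0.0, 0.088, -0.996], [-1.0, 0.0, -0.0]]
ft_force: [-0.5, 0.5, -0.2]
grip_width: 0.0854
[8.56733587e-01 2.15341657e+01 7.47478266e+01 1.11139478e-03
 8.37095542e+01 8.57990632e+01] [0.53276462 0.12548169 0.40484307]
```

View pics/c.png

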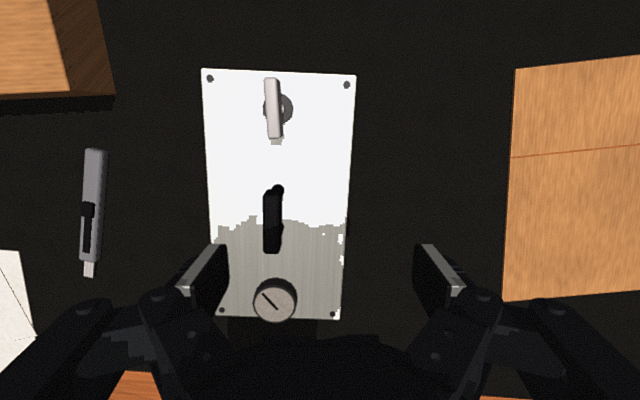

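Wrist picture: tap bar from about (270,80) to (278,136), handle bar (274,192)–(272,252), lid corners near (203,69), (356,75). I'll measure from these.

```bash
python3 - <<'E'
from h import *
import pickle
p=pickle.load(open('c.pkl','rb')); im=cv2.imread('pics/c.png')
cv2.imwrite('pics/d.png',cv2.resize(im[65:260,195:365],None,fx=3,fy=3,interpolation=cv2.INTER_CUBIC))
for n,u,v,z in [('tl',203,69,.1),('tr',356,75,.1),('screw bl',222,310,.1),('screw br',333,314,.1),('s tl',210,78,.1),('s tr',347,85,.1),('bar a',270,80,.138),('bar b',278,136,.138),('h',274,192,.144),('h2',272,252,.144)]: print(n,plane(p,u,v,z)[:2].round(4))
E
```

```text
tl [0.6245 0.2311]
tr [0.6311 0.1043]
screw bl [0.3933 0.2149]
screw br [0.3985 0.1003]
s tl [0.618  0.2254]
s tr [0.6227 0.1109]
bar a [0.6183 0.1694]
bar b [0.5791 0.1617]
h [0.5367 0.1618]
h2 [0.4857 0.161 ]
```

View pics/d.png

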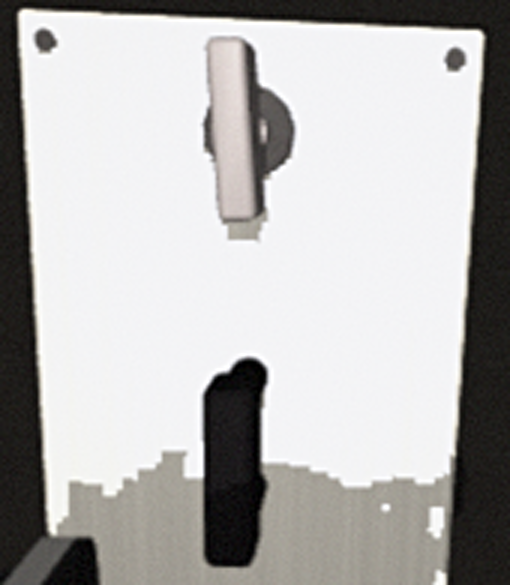

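Tap centre (0.598, 0.167) agrees from both views; bar yaw about 5.5°, and the jaws already fit at 5.05°. Now I'll move over it and down part-way.

```bash
python3 -m inch '[[-1,[0,0.7,-0.4],0],[-1,[0,0.8,-0.4],0],[-1,[0.2,0.79,-0.39],0],[-1,[0.7,0,0],0],[-1,[0.7,0,0],0],[-1,[0.6,0,0],0],[-1,[0,0,0],0],[-1,[0,0,0],0]]'
python3 - <<'E'
from h import *
import pickle
s=env.observe();print(s['q'],s['position']);p=optics.camera_params('wrist');im=optics.get_image('wrist')[:,:,::-1]
cv2.imwrite('pics/e.png',im);pickle.dump(p,open('e.pkl','wb'))
# predicted bar outline
d=np.array([.598,.167,.138])
for t in (np.array([.598,.167,.138]),np.array([*(s['position'][:2]),.138])):
  c=p['rotation'].T@(t-p['xyz']); x,y=c[:2]/c[2]; k=1+p['k1']*(x*x+y*y); print(p['fx']*x*k+p['cx'],p['fy']*y*k+p['cy'])
E
```

```text
time_s: 3.53
position: [0.5982, 0.1674, 0.3385]
tool_rot: [[-0.001, 0.996, 0.089], [-0.0, 0.089, -0.996], [-1.0, -0.001, 0.0]]
ft_force: [0.2, 0.5, -0.1]
grip_width: 0.0855
[ 4.72971592e+00  3.18301063e+01  6.84266589e+01 -8.72109000e-04
  7.98226471e+01  8.96447713e+01] [0.59823954 0.16739684 0.33851128]
321.0100158626093 230.2495375742498
320.37852314412214 229.8192632025905
```

View pics/e.png

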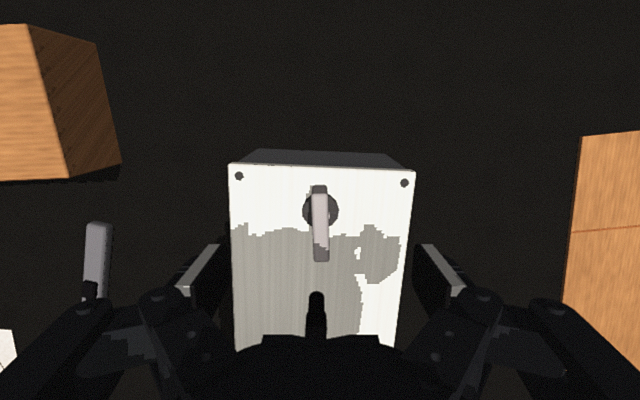

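The bar is centred between the jaws: columns 318–321, predicted 321, and row about 229, predicted 230. Descend and close.

```bash
python3 -m inch '[[-1,[0.6,0,0],0],[-1,[0.6,0,0],0],[-1,[0.4,0,0],0],[-1,[0.25,0,0],0],[-1,[0,0,0],0],[1,[0,0,0],0],[1,[0,0,0],0],[1,[0,0,0],0]]' 60
python3 -m inch '[[1,[0,0,0],0],[1,[0,0,0],0],[1,[0,0,0],0],[1,[0,0,0],0],[1,[0,0,0],0],[1,[0,0,0],0],[1,[0,0,0],0],[1,[0,0,0],0]]'
python3 - <<'E'
from h import *
im=optics.get_image('wrist')[:,:,::-1]
cv2.imwrite('pics/f.png',im)
E
```

```text
time_s: 4.25
position: [0.5983, 0.1674, 0.2845]
tool_rot: [[0.002, 0.996, 0.089], [0.0, 0.089, -0.996], [-1.0, 0.002, 0.0]]
ft_force: [-0.6, 0.1, 0.4]
grip_width: 0.0517
time_s: 4.92
position: [0.5982, 0.1674, 0.2836]
tool_rot: [[0.001, 0.996, 0.089], [-0.0, 0.089, -0.996], [-1.0, 0.001, 0.0]]
ft_force: [-1.1, -0.2, 4.8]
grip_width: 0.0086
```

View pics/f.png

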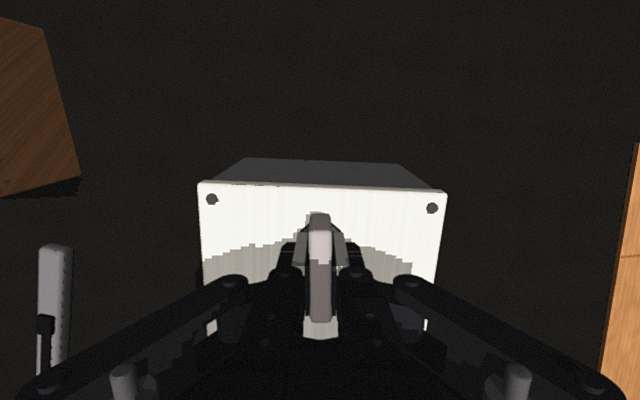

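The bar is held between the pads at about (320,265) with a gap of about 9–10 mm. Turn counter-clockwise (negative about the down-pointing tool x).

```bash
python3 -m inch '[[1,[0,0,0],-0.4],[1,[0,0,0],-0.6],[1,[0,0,0],-0.8],[1,[0,0,0],-0.8],[1,[0,0,0],-0.8],[1,[0,0,0],-0.8],[1,[0,0,0],-0.8],[1,[0,0,0],0]]'
python3 - <<'E'
from rig import env
s=env.observe(); print(s['wrist_torque'],s['ft_force'],s['q'][5])
E
```

```text
time_s: 5.63
position: [0.5981, 0.1676, 0.2836]
tool_rot: [[0.0, 0.863, 0.504], [0.0, 0.504, -0.863], [-1.0, 0.001, -0.0]]
ft_force: [-1.9, 0.1, 5.2]
grip_width: 0.009
[0.09282283 0.23958349 0.01317652] [-1.9116426   0.05044641  5.15731239] 64.43995392739274
```

Low forces; continue (25° done, about 58° more).

```bash
python3 -m inch '[[1,[0,0,0],-0.8],[1,[0,0,0],-0.9],[1,[0,0,0],-0.9],[1,[0,0,0],-0.9],[1,[0,0,0],-0.9],[1,[0,0,0],-0.9],[1,[0,0,0],-0.9],[1,[0,0,0],-0.8]]'
python3 -m inch '[[1,[0,0,0],-0.8],[1,[0,0,0],-0.8],[1,[0,0,0],-0.8],[1,[0,0,0],-0.6],[1,[0,0,0],-0.6],[1,[0,0,0],-0.4],[1,[0,0,0],0],[1,[0,0,0],0]]'
python3 - <<'E'
from h import *
s=env.observe(); print(s['wrist_torque'],s['ft_force'],s['q'][5]);R=s['tool_rot'];print('bar yaw',np.degrees(np.arctan2(R[1,1],R[0,1])))
cv2.imwrite('pics/g.png',optics.get_image('wrist')[:,:,::-1])
E
```

```text
time_s: 6.3
position: [0.598, 0.1677, 0.2836]
tool_rot: [[-0.0, 0.418, 0.909], [0.001, 0.909, -0.418], [-1.0, 0.001, -0.0]]
ft_force: [-3.1, 2.9, 6.0]
grip_width: 0.0088
time_s: 6.97
position: [0.5978, 0.1678, 0.2836]
tool_rot: [[-0.001, 0.085, 0.996], [0.001, 0.996, -0.085], [-1.0, 0.001, -0.001]]
ft_force: [-3.9, 1.6, 7.2]
grip_width: 0.0092
[0.21085143 0.59931193 0.01038844] [-3.91262688  1.55438495  7.22264556] 9.63762348101997
bar yaw 85.10802147956072
```

View pics/g.png

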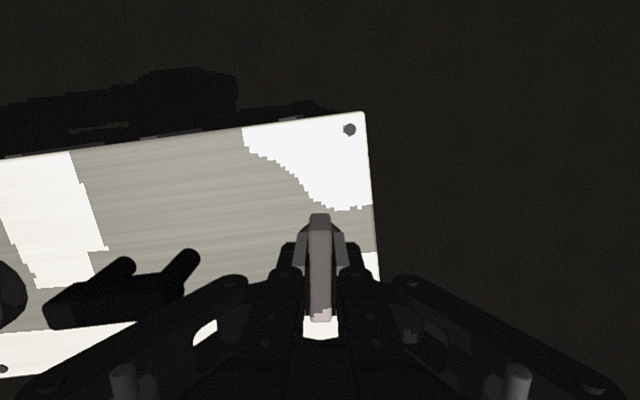

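Bar yaw 85.1° is about 82.4° of tap angle (1.44 rad). I'll nudge on to the stop at about 86° and watch the torque.

```bash
python3 -m inch '[[1,[0,0,0],-0.3],[1,[0,0,0],-0.3],[1,[0,0,0],-0.2],[1,[0,0,0],-0.1],[1,[0,0,0],0],[1,[0,0,0],0],[1,[0,0,0],0],[1,[0,0,0],0]]'
python3 - <<'E'
from h import *
s=env.observe(); print(s['wrist_torque'],s['ft_force'],s['q'][5]);R=s['tool_rot'];print('bar yaw',np.degrees(np.arctan2(R[1,1],R[0,1])))
E
```

```text
time_s: 7.68
position: [0.5979, 0.1677, 0.2836]
tool_rot: [[-0.0, 0.008, 1.0], [0.001, 1.0, -0.008], [-1.0, 0.001, -0.0]]
ft_force: [-2.9, 2.7, 6.0]
grip_width: 0.0093
[ 0.29210751  0.53419828 -0.42145864] [-2.91651574  2.70204267  6.00287709] 5.191889742673415
bar yaw 89.54143007126251
```

The counter-torque jumped to 0.42 N m, so the tap is at its stop. Release partly, then rise.

```bash
python3 -m inch '[[0.3,[0,0,0],0],[0.3,[0,0,0],0],[0.3,[0,0,0],0],[0.3,[0,0,0],0],[0.3,[0,0,0],0],[0.3,[0,0,0],0],[0.3,[0,0,0],0],[0.3,[-0.2,0,0],0]]'
python3 -m inch '[[0.3,[-0.4,0,0],0],[0.3,[-0.5,0,0],0],[0.3,[-0.7,0,0],0],[0.3,[-0.7,0,0],0],[0.3,[-0.6,0,0],0],[0,[-0.5,0,0],0],[-1,[-0.4,0,0],0],[-1,[0,0,0],0]]'
python3 - <<'E'
from h import *
import pickle
p=optics.camera_params('wrist');cv2.imwrite('pics/i.png',optics.get_image('wrist')[:,:,::-1]);pickle.dump(p,open('i.pkl','wb'))
E
```

```text
time_s: 8.35
position: [0.598, 0.1674, 0.2883]
tool_rot: [[-0.002, 0.007, 1.0], [-0.0, 1.0, -0.007], [-1.0, -0.0, -0.002]]
ft_force: [-1.0, -0.3, -0.2]
grip_width: 0.0299
time_s: 9.02
position: [0.598, 0.1674, 0.4064]
tool_rot: [[0.005, 0.007, 1.0], [0.0, 1.0, -0.007], [-1.0, 0.0, 0.005]]
ft_force: [-0.3, 0.2, -0.6]
grip_width: 0.0655
```

View pics/i.png

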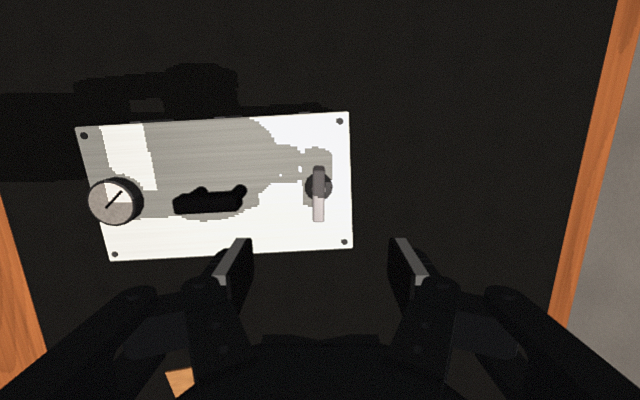

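The tap bar now stands across the lid at (318,165)–(320,222), fully open. Next, go over the handle and turn back by 87°.

```bash
python3 -m inch '[[-1,[0,-0.17,-0.7],0],[-1,[0,0,-0.8],0],[-1,[0,0,-0.8],0],[-1,[0,0,-0.7],0],[-1,[0,0,0],1],[-1,[0,0,0],1],[-1,[0,0,0],1],[-1,[0,0,0],1]]'
python3 -m inch '[[-1,[0.2,0,0],1],[-1,[0.3,0,0],1],[-1,[0.3,0,0],1],[-1,[0.3,0,0],1],[-1,[0.3,0,0],1],[-1,[0.2,0,0],1],[-1,[0.2,0,0],1],[-1,[0.2,0,0],1]]'
python3 -m inch '[[-1,[0,0,0],1],[-1,[0,0,0],1],[-1,[0,0,0],1],[-1,[0,0,0],1],[-1,[0,0,0],1],[-1,[0,0,0],0.36],[-1,[0,0,0],0],[-1,[0,0,0],0]]'
python3 - <<'E'
from h import *
import pickle
p=optics.camera_params('wrist');s=env.observe();cv2.imwrite('pics/j.png',optics.get_image('wrist')[:,:,::-1]);pickle.dump(p,open('j.pkl','wb'))
for t in ([.5081,.1629,.144],[*s['position'][:2],.144]):
  c=p['rotation'].T@(t-p['xyz']); x,y=c[:2]/c[2]; k=1+p['k1']*(x*x+y*y); print(p['fx']*x*k+p['cx'],p['fy']*y*k+p['cy'])
E
```

```text
time_s: 9.73
position: [0.5079, 0.163, 0.4023]
tool_rot: [[-0.002, 0.353, 0.936], [-0.0, 0.936, -0.353], [-1.0, -0.001, -0.001]]
ft_force: [0.2, -0.4, -0.5]
grip_width: 0.0855
time_s: 10.4
position: [0.5079, 0.1629, 0.3419]
tool_rot: [[-0.002, 0.872, 0.49], [-0.0, 0.49, -0.872], [-1.0, -0.002, -0.001]]
ft_force: [0.2, -0.5, 1.5]
grip_width: 0.0853
time_s: 11.07
position: [0.508, 0.1629, 0.3426]
tool_rot: [[-0.001, 0.999, 0.05], [-0.0, 0.05, -0.999], [-1.0, -0.001, 0.0]]
ft_force: [-0.9, 0.3, 0.3]
grip_width: 0.0854
320.5495671057617 230.9064850927779
320.4599444726669 231.12377338333312
```

View pics/j.png

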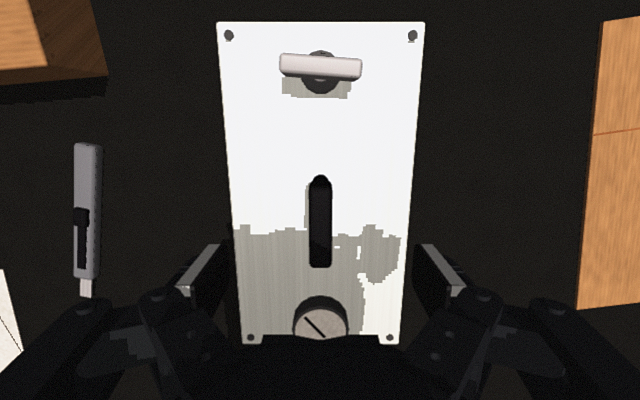

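The handle is at columns 309–332, centre 320, exactly where predicted, and the tap is across at (320,67). Descend and grip.

```bash
python3 -m inch '[[-1,[0.6,0,0],0],[-1,[0.6,0,0],0],[-1,[0.45,0,0],0],[-1,[0.22,0,0],0],[-1,[0,0,0],0],[1,[0,0,0],0],[1,[0,0,0],0],[1,[0,0,0],0]]' 90
python3 -m inch '[[1,[0,0,0],0],[1,[0,0,0],0],[1,[0,0,0],0],[1,[0,0,0],0],[1,[0,0,0],0],[1,[0,0,0],0],[1,[0,0,0],0],[1,[0,0,0],0]]'
python3 -m inch '[[1,[-0.05,0,0],0],[1,[-0.1,0,0],0],[1,[-0.15,0,0],0],[1,[-0.2,0,0],0],[1,[-0.2,0,0],0],[1,[-0.2,0,0],0],[1,[-0.2,0,0],0],[1,[-0.2,0,0],0]]'
```

```text
time_s: 11.78
position: [0.5082, 0.163, 0.288]
tool_rot: [[0.002, 0.999, 0.049], [0.0, 0.049, -0.999], [-1.0, 0.002, -0.0]]
ft_force: [-0.8, -0.6, -0.9]
grip_width: 0.0515
time_s: 12.45
position: [0.5081, 0.163, 0.2876]
tool_rot: [[0.001, 0.999, 0.049], [0.0, 0.049, -0.999], [-1.0, 0.001, 0.0]]
ft_force: [-0.8, -0.2, 5.0]
grip_width: 0.0127
time_s: 13.12
position: [0.5081, 0.163, 0.3269]
tool_rot: [[0.0, 0.999, 0.049], [0.0, 0.049, -0.999], [-1.0, 0.0, -0.0]]
ft_force: [0.4, 0.9, -4.2]
grip_width: 0.0126
```

Load about 5 N, lid rising with the hand (39 mm). Lift more and look.

```bash
python3 -m inch '[[1,[-0.3,0,0],0],[1,[-0.3,0,0],0],[1,[-0.3,0,0],0],[1,[-0.3,0,0],0],[1,[-0.3,0,0],0],[1,[-0.2,0,0],0],[1,[-0.1,0,0],0],[1,[0,0,0],0]]'
python3 - <<'E'
from h import *
cv2.imwrite('pics/k.png',optics.get_image('wrist')[:,:,::-1]); cv2.imwrite('pics/k2.png',optics.get_image('side')[:,:,::-1])
E
```

```text
time_s: 13.78
position: [0.5081, 0.163, 0.3808]
tool_rot: [[0.001, 0.999, 0.049], [0.0, 0.049, -0.999], [-1.0, 0.001, -0.0]]
ft_force: [-0.1, 0.3, -4.3]
grip_width: 0.0127
```

View pics/k.png

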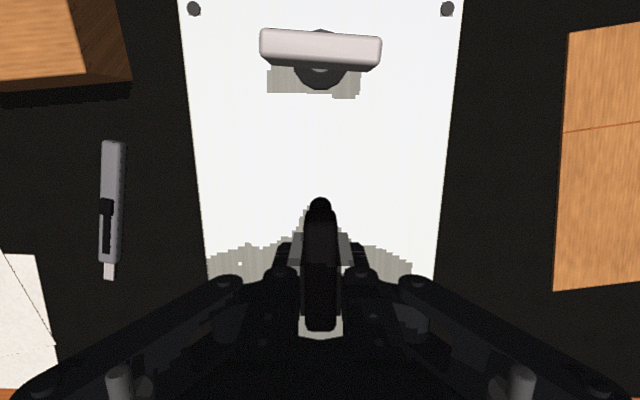

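View pics/k2.png

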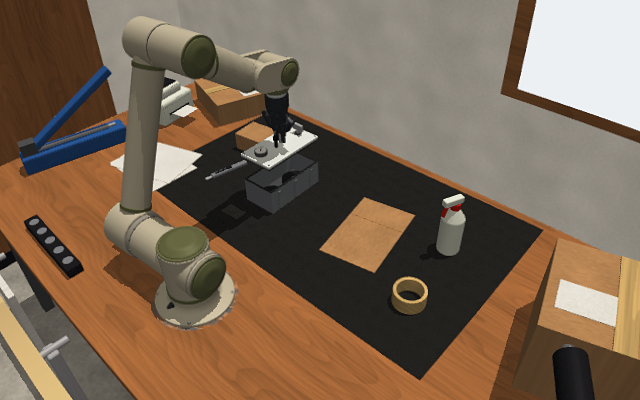

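The lid hangs flat above the box at (278,148) in the side view, with the tap still across. The sheet is fully visible with corners near (369,198), (415,215), (373,271), (320,248). I'll cross-check its centre.

```bash
python3 - <<'E'
from h import *
p=optics.camera_params('side')
c=np.array([plane(p,u,v,.005)[:2] for u,v in [(369,198),(415,215),(373,271),(320,248)]]);print(c.round(3).tolist(),c.mean(0))
E
python3 -m inch '[[1,[0,0,0.3],0],[1,[0,0,0.5],0],[1,[0,0,0.7],0],[1,[0,0.05,0.8],-0.1],[1,[0,0.05,0.8],-0.1],[1,[0,0.05,0.8],-0.1],[1,[0,0.05,0.8],-0.1],[1,[0,0.05,0.8],-0.1]]'
```

```text
[[0.669, -0.098], [0.699, -0.269], [0.407, -0.32], [0.375, -0.138]] [ 0.53734045 -0.20623907]
time_s: 14.55
position: [0.5255, -0.003, 0.3797]
tool_rot: [[-0.001, 0.996, 0.092], [0.0, 0.092, -0.996], [-1.0, -0.001, -0.0]]
ft_force: [0.3, 0.3, -5.3]
grip_width: 0.0128
```

Both views agree on the sheet centre: (0.536, -0.205).

```bash
python3 -m inch '[[1,[0,-0.03,0.8],0],[1,[0,-0.04,0.8],0],[1,[0,-0.04,0.8],0],[1,[0,-0.04,0.8],0],[1,[0,-0.04,0.8],0],[1,[0,-0.04,0.8],0],[1,[0,-0.04,0.7],0],[1,[0,0,0.6],0]]'
python3 -m inch '[[1,[0,0,0.4],0],[1,[0,0,0.2],0],[1,[0,0,0],-0.3],[1,[0,0,0],-0.4],[1,[0,0,0],-0.4],[1,[0,0,0],0],[1,[0,0,0],0],[1,[0,0,0],0]]'
python3 - <<'E'
from h import *
cv2.imwrite('pics/l.png',optics.get_image('side')[:,:,::-1]); print(env.observe()['position'])
E
```

```text
time_s: 15.22
position: [0.534, -0.1864, 0.3795]
tool_rot: [[-0.001, 0.996, 0.091], [0.0, 0.091, -0.996], [-1.0, -0.001, -0.0]]
ft_force: [0.2, -0.1, -4.2]
grip_width: 0.0126
time_s: 15.88
position: [0.5361, -0.2018, 0.3801]
tool_rot: [[-0.0, 0.982, 0.187], [0.0, 0.187, -0.982], [-1.0, -0.0, -0.0]]
ft_force: [0.1, -0.5, -3.9]
grip_width: 0.0124
[ 0.53612284 -0.20186465  0.38008702]
```

View pics/l.png

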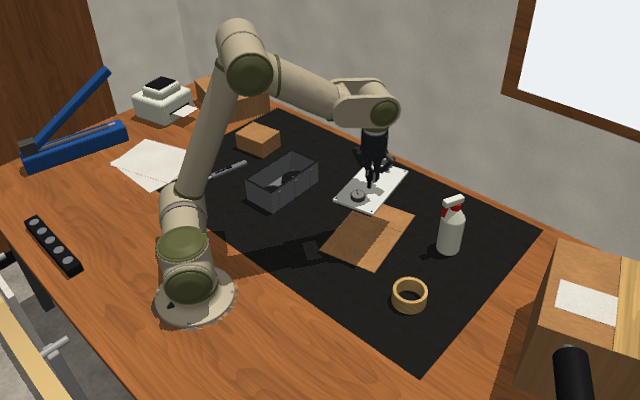

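The lid is flat over the sheet. Lower to about 20 mm above, then slowly.

```bash
python3 -m inch '[[1,[0.3,0,0.05],0],[1,[0.6,0,0.05],0],[1,[0.8,0,0],0],[1,[0.8,0,0],0],[1,[0.8,0,0],0],[1,[0.7,0,0],0],[1,[0.5,0,0],0],[1,[0.2,0,0],0]]'
python3 -m inch '[[1,[0.1,0,0],0],[1,[0.1,0,0],0],[1,[0.1,0,0],0],[1,[0.1,0,0],0],[1,[0.1,0,0],0],[1,[0.1,0,0],0],[1,[0.05,0,0],0],[1,[0,0,0],0]]'
```

```text
time_s: 16.6
position: [0.5362, -0.2049, 0.2363]
tool_rot: [[-0.004, 0.982, 0.187], [0.002, 0.187, -0.982], [-1.0, -0.003, -0.003]]
ft_force: [-0.2, -1.1, -3.9]
grip_width: 0.0125
time_s: 17.27
position: [0.5367, -0.205, 0.2193]
tool_rot: [[-0.0, 0.982, 0.187], [0.0, 0.187, -0.982], [-1.0, -0.0, -0.0]]
ft_force: [-0.6, -0.0, -3.5]
grip_width: 0.0127
```

```bash
python3 -m inch '[[1,[0.05,0,0],0],[1,[0.05,0,0],0],[1,[0,0,0],0],[1,[0,0,0],0],[1,[0.02,0,0],0],[1,[0,0,0],0],[1,[0,0,0],0],[1,[0,0,0],0]]'
```

```text
time_s: 17.93
position: [0.5367, -0.2051, 0.2167]
tool_rot: [[0.001, 0.982, 0.187], [-0.0, 0.187, -0.982], [-1.0, 0.001, 0.001]]
ft_force: [-2.8, 0.3, 4.7]
grip_width: 0.0126
```

Contact: force changed from -4 to +4.7 N at the expected height. Release and look before rising.

```bash
python3 -m inch '[[0.5,[0,0,0],0],[0.3,[0,0,0],0],[0,[0,0,0],0],[-0.3,[0,0,0],0],[-0.5,[0,0,0],0],[-0.5,[0,0,0],0],[-0.5,[0,0,0],0],[-0.5,[0,0,0],0]]'
python3 -m inch '[[-0.5,[-0.2,0,0],0],[-0.5,[-0.3,0,0],0],[-0.5,[-0.5,0,0],0],[-0.5,[-0.7,0,0],0],[-0.5,[-0.8,0,0],0],[-0.5,[-0.8,0,0],0],[-0.5,[-0.8,0,0],0],[-0.5,[-0.8,0,0],0]]'
python3 -m inch '[[-0.5,[-0.6,0,0],0],[-0.5,[-0.3,0,0],0],[-0.5,[0,0,0],0],[-0.5,[0,0,0],0],[-0.5,[0,0,0],0],[-0.5,[0,0,0],0],[-0.5,[0,0,0],0],[-0.5,[0,0,0],0]]'
python3 - <<'E'
from h import *
for n in('side','wrist','top'): cv2.imwrite(f'pics/m_{n}.png',optics.get_image(n)[:,:,::-1])
E
```

```text
time_s: 18.6
position: [0.5367, -0.2051, 0.216]
tool_rot: [[0.0, 0.982, 0.187], [0.0, 0.187, -0.982], [-1.0, 0.0, 0.0]]
ft_force: [-0.7, 0.1, -0.7]
grip_width: 0.0639
time_s: 19.27
position: [0.5364, -0.2048, 0.3653]
tool_rot: [[0.001, 0.982, 0.187], [-0.001, 0.187, -0.982], [-1.0, 0.001, 0.001]]
ft_force: [-0.2, -0.2, -1.3]
grip_width: 0.0638
time_s: 19.93
position: [0.5367, -0.2051, 0.3893]
tool_rot: [[-0.001, 0.982, 0.187], [0.001, 0.187, -0.982], [-1.0, -0.001, -0.001]]
ft_force: [0.8, -1.1, -0.9]
grip_width: 0.0641
```

View pics/m_side.png

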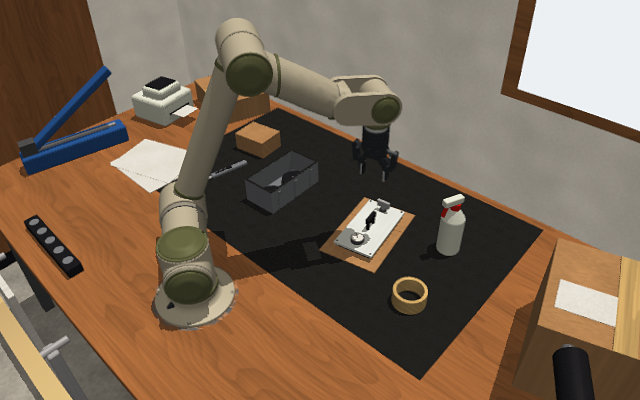

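View pics/m_wrist.png

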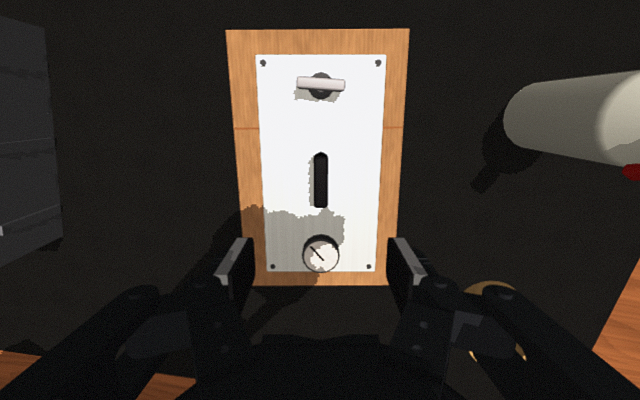

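View pics/m_top.png

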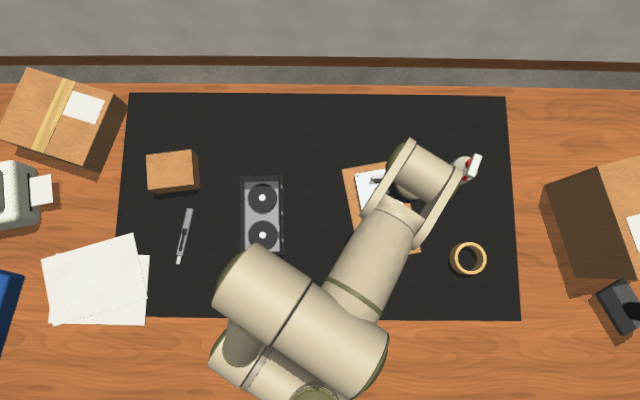

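The lid lies flat, centred and aligned on the sheet, with even margins in the wrist view and the tap across at (320,84). The bystanders are where they were: carton (172,170), cutter (184,236), spray and tape. The hand is clear, so I'm handing in.

```bash
python3 - <<'E'
from rig import env
s=env.observe();print(s['time_s'],s['ft_force']);print(env.close_job())
E
```

```text
20.0833 [-0.66879379 -0.20520745 -0.10846217]
the job is handed in; nothing more can be done
None
```

I vented the box, lifted the lid off by its handle, laid it on the middle of the cardboard sheet and handed the job in at about 20 s. No verdict was reported.

- **Tap:** I turned it counter-clockwise until it met its stop; the counter-torque jumped to about 0.42 N m there. The lid was still on the box at that point.
- **Placing:** I set the lid down slowly, and it touched at the expected height with about 5 N. I then released it and raised the hand well clear.
- **Last checks:** In the last side and wrist pictures the lid lies flat and centred on the sheet, with the tap still across it. The sheet's centre from the top and side cameras agreed to about 3 mm. The spray bottle, tape, carton and cutter look unmoved; I judged this by eye, and the top camera's view of the spray was partly blocked by the arm. The hand touches nothing.

No check failed or disagreed.

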